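Snap the splash panel into its rail and keep it pressed home

TASK

Take the white splash panel out of the wire rack, stand it upright on its beaded edge in the middle of the grey clip rail, and press it straight down until it snaps fully home between the sprung jaws. Do not let go: finish with the gripper still holding the panel and pressing it firmly onto the floor of the rail. Leave the small jars and the steel cup near the work where they stand.

Things in the scene. Friction and masses are not known exactly. Their poses are not given: they have to be found in the camera images.
- panel: white plastic plate, 120 mm wide (its x), 8 mm thick (its y), 110 mm high over all (its z), 0.15 kg, with a round bead of 18 mm diameter along its foot; front and back alike. Origin: middle of the bead's underside. It starts leaning in the rack, bead down, 30 degrees from upright, upper edge towards the robot; its upper 45 mm stand free of the rack on both faces
- panel_top (a point): middle of the panel's plain upper edge, 110 mm from the panel's origin along its z axis
- rack: fixed rack of two bent 8 mm steel rods, 92 mm wide over all (along its y axis), 78 mm high, reaching 50 mm from its origin towards the robot (its -x) and 20 mm the other way; the panel leans in it. Origin on the worktop under the panel's bead
- rail: fixed grey clip rail, base 166 x 86 x 8 mm, long along its x; origin on the worktop under its middle. Two sprung jaws, 150 mm long, 45 mm high: their mouth narrows from 24 mm (45 mm up) to 10 mm (30 mm up), below is a 23 mm wide channel. Pushing the bead through takes up to 10 to 20 N, then the force drops, the jaws shut above it and about 10 mm lower the channel floor stops it
- rail_mouth (a point): middle of the mouth of the rail, 45 mm above the worktop, at the top of the jaws
- rail_floor (a point): middle of the channel floor of the rail, 8 mm above the worktop: when the panel is fully home its origin is at this height
- jaw_left (a joint): sprung jaw on the rail's +y side, a hinge along the rail: 0 = shut, grows as the jaw is spread (rad); about 0.2 when the bead passes
- jaw_right (a joint): sprung jaw on the rail's -y side, same values
- jar_a: small jar with white lid, 52 mm wide, 78 mm high, a bystander; origin under its middle
- jar_b: small squat bottle with white lid, 65 mm wide, 97 mm high, a bystander; origin under its middle
- cup: small steel cup, 70 mm wide, 72 mm high, a bystander; origin under its middle
Not all that is in view belongs to the job. Leave any pink or purple look-alike of the rack alone.

How it is judged:
By the outcome, as a careful person would: the job done as asked, in the order asked, and still so for the second after the job is handed in, while the arm keeps its last pose, push and grip.
It also fails if it takes over 54 s, if anything falls off the work surface, if the arm or the gripper's body presses on something with over 40 N, if the wrist force passes 120 N, or if a joint passes its speed limit or range.

ROBOT

A 6-joint arm with a two-finger parallel gripper is mounted at the origin on a cart in front of the work surface, level with it; the furniture and walls round the work are solid. World frame = base frame: x ahead of the robot, y to its left, z up, the work surface at z = 0. Lengths are in m, angles in rad, forces in N, time in s.
With the tool pointing down it reaches from about 0.425 to 0.95 m from the base axis. Payload 3.5 kg.
Tool frame: the origin (TCP) lies between the finger pads; the fingertips stand 25 mm ahead of it and the grasp point (between the pads) lies 6 mm ahead of it (ctrl.finger_overhang is the distance from the TCP to the fingertips, in m); x points along the fingers, y is the direction in which the jaws open and shut, and the axes are right-handed (so a half turn about x gives the same grasp; the last joint's range is limited). The gripper opens to 85 mm and grips with 20 to 120 N. Pads are 22 mm wide; open, the fingers measure 114 mm over their backs; the gripper's body (76 mm by 85 mm) begins 54 mm behind the grasp point. The pads swing forward as they close: fully open they stand 13 mm farther back than shut.
Start: joints at [1.037, 0.286, 1.577, -0, 1.279, -0.15], TCP at [0.253, 0.626, 0.256] pointing down, gripper open.
Joint ranges: [-2.77, 2.77], [-0.9, 2.22], [0.21, 2.48], [-1.53, 4.67], [0.24, 2.81], [-2.84, 2.84]. Speed limits (rad/s): [2.79, 2.79, 3.14, 3.14, 3.14, 3.14].

INTERFACE

Orientations are given as a unit quaternion [x, y, z, w].
In Python, from plant import ctrl gives the robot as it stands.
- The arm moves only by the tool play_rows, never from a script. Its argument "targets" is a list of rows, each an object with "delta_pos": the shift along the world's x, y, z normalised to -1 to 1, where 1 is 1000 mm, a list of three; "delta_rot": the turn, a rotation vector about the world's x, y, z normalised to -1 to 1, where 1 is pi rad, a list of three; "claw": the finger opening in mm, from 0 to 85.4. In form: [{"delta_pos": [tx, ty, tz], "delta_rot": [wx, wy, wz], "claw": claw}, ...]. A call has 1 to 20 rows; each row is the pose to reach, as a shift and turn from the pose measured when the call began, turning the shorter way round; what a row does not reach only later rows make up. A row lasts 1/12 s, in which the tool goes at most 41.7 mm and 7.16 degrees, less where a joint would pass 70% of its speed; a pose out of reach is approached as far as the arm can. A call with a number of a shift or a turn outside -1 to 1 is refused whole. A call with a gripper value outside its range is refused whole. The fingers move at their own pace and stop on an object; "newtons" is the grip in N (left out, the last holds). Time passes only in rows, so rows that repeat a pose let the fingers close. It gives the time, the measured TCP pose, the force and the opening at its end, in the units of the state.
- ctrl.get_state(): the state, without advancing time (a new reading comes with each control period).
- ctrl.read_camera(name): name is "side" or "top"; returns the picture (400x640x3 uint8, blue, green, red); there is no depth.
- ctrl.calibration(name): a dict with "fx", "fy", "cx", "cy" (pixels), "camera_from_world" (4x4, takes a point from world to camera coordinates). Camera axes: x right, y down, z forward; pixel columns grow to the right and rows downward; lengths in m; the calibration is good to about 2 mm. A picture is of the moment at which its call begins. calibration takes no time and is no camera call.
- ctrl.sign_off(): hands the job in, once; it reports no verdict.
The state is a dict: "time": time; "qpos": joint angles; "dq": joint speeds; "joint_efforts": joint torques, N m; "eef_pos": TCP position; "tcp_rot": TCP orientation; "contact_force": force on the tool from outside, world axes, zero at the start; "wrist_torque": the same for the moment, N m; "opening": opening from 0.0 (shut) to 1.0 (fully open).
Only numpy, scipy, OpenCV 4.12 (cv2) and the standard library are available. Lean on these libraries where they do the work, as an engineer would, in place of code of your own. Each camera call takes 0.05 s, during which the arm holds its last target. There are 200 camera calls.

## Working session

There is one attempt and no reset: what is moved stays moved. The work goes in short steps, Python scripts to look and compute and a tool call to move; the robot and the scene stay as the last step left them, time stands still between calls to the robot, and variables do not carry over. Pictures are saved under pics/ and viewed, about 8 in all and at most 12, crops included, and the job is handed in when it is done.

Besides the shell and the picture viewer there is one more tool, called after ">>>" by a JSON object that holds its "name" and its "arguments", one argument or row to a line. play_rows: Moves the arm, as the interface text tells. Its arguments: {"type":"object","properties":{"targets":{"type":"array"},"newtons":{"type":"number"}},"required":["targets"]}

```bash
mkdir -p pics; ls; cat > h.py <<'E'
import numpy as np,cv2
from plant import ctrl
def shot(n,f):
    im=ctrl.read_camera(n); im=np.array(im); cv2.imwrite(f'pics/{f}.png',im); return im
def proj(n,p):
    c=ctrl.calibration(n);T=np.array(c['camera_from_world']);q=T[:3,:3]@np.array(p,float)+T[:3,3]
    return np.array([c['fx']*q[0]/q[2]+c['cx'],c['fy']*q[1]/q[2]+c['cy']])
def ray(n,u,v):
    c=ctrl.calibration(n);T=np.array(c['camera_from_world']);R=T[:3,:3]
    d=R.T@np.array([(u-c['cx'])/c['fx'],(v-c['cy'])/c['fy'],1]);return -R.T@T[:3,3],d/np.linalg.norm(d)
def onz(n,u,v,z):
    o,d=ray(n,u,v);return o+d*(z-o[2])/d[2]
def tri(a,b):
    o1,d1=ray('top',*a);o2,d2=ray('side',*b)
    s=np.linalg.lstsq(np.c_[d1,-d2],o2-o1,rcond=None)[0];p,q=o1+d1*s[0],o2+d2*s[1]
    return (p+q)/2,np.linalg.norm(p-q)
E
python3 - <<'E'
from h import *
a=shot('top','t0');b=shot('side','s0')
for n in('top','side'):
    o,d=ray(n,320,200);print(n,o.round(3),d.round(3),ctrl.calibration(n)['fx'])
print(ctrl.get_state())
E
```

```text
pics
top [ 0.407 -0.025  1.031] [ 0.128  0.    -0.992] 454.70654653867234
side [ 0.417 -0.787  0.495] [ 0.138  0.862 -0.488] 375.2043104711166
{'time': 0.1, 'qpos': array([ 1.03696703e+00,  2.87125304e-01,  1.57805782e+00,  3.32099663e-05,
        1.27858947e+00, -1.50011316e-01]), 'dq': array([-0.00153908, -0.0012871 , -0.00318713,  0.00010362,  0.0004797 ,
       -0.00127008]), 'joint_efforts': array([ 1.97269619e-04, -4.07293510e+01, -2.93700743e+01, -1.38706787e-04,
        3.41455489e-03, -8.02079597e-06]), 'eef_pos': array([0.25245389, 0.62542224, 0.25503854]), 'tcp_rot': array([ 0.13414964,  0.69439361, -0.13559432,  0.69385559]), 'contact_force': array([ 1.03227415,  0.75431627, -0.49043845]), 'wrist_torque': array([-0.02737616, -0.03662546,  0.003654  ]), 'opening': 0.9964274611814874}
```

View pics/t0.png

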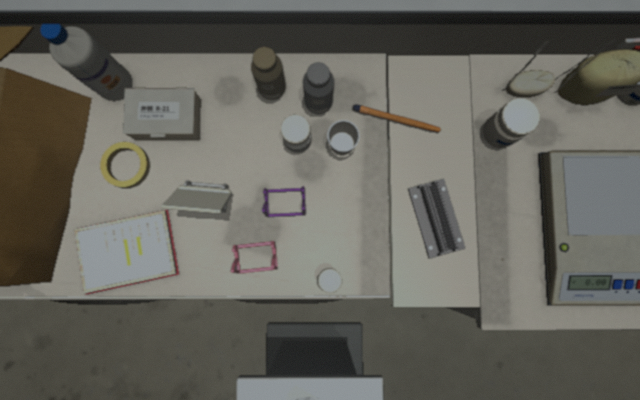

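View pics/s0.png

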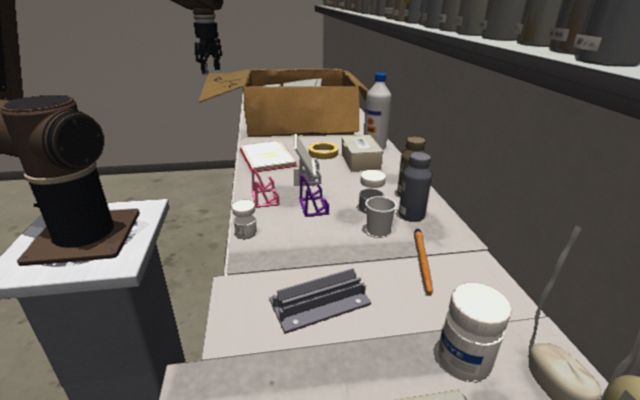

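Candidates: the panel is the white plate at top (198,198) / side (307,160). Look-alikes are the notebook (125,250), the box label (158,110), the pink rack (255,257) and the purple rack (285,201). The rail is the grey one at (437,218). I'll check the panel and rail in one close crop.

```bash
python3 - <<'E'
from h import *
a=cv2.imread('pics/t0.png');b=cv2.imread('pics/s0.png')
f=lambda i,x,y,w,h:cv2.convertScaleAbs(cv2.resize(i[y:y+h,x:x+w],(400,300),interpolation=cv2.INTER_CUBIC),alpha=1.4)
cv2.imwrite('pics/c0.png',np.vstack([np.hstack([f(a,150,165,100,75),f(b,270,120,80,60)]),np.hstack([f(a,385,170,120,90),f(b,260,255,120,90)])]))
print(proj('top',[.25,.626,.256]),proj('top',[0,0,0]))
for u,v in[(198,190),(437,218),(295,133),(342,140),(329,280)]:print(u,v,onz('top',u,v,0).round(3))
E
```

```text
[-76.92663578 355.96170462] [308.64298632 450.43180967]
198 190 [0.564 0.254 0.   ]
437 218 [ 0.499 -0.291  0.   ]
295 133 [0.698 0.033 0.   ]
342 140 [ 0.681 -0.076  0.   ]
329 280 [ 0.36  -0.045  0.   ]
```

View pics/c0.png

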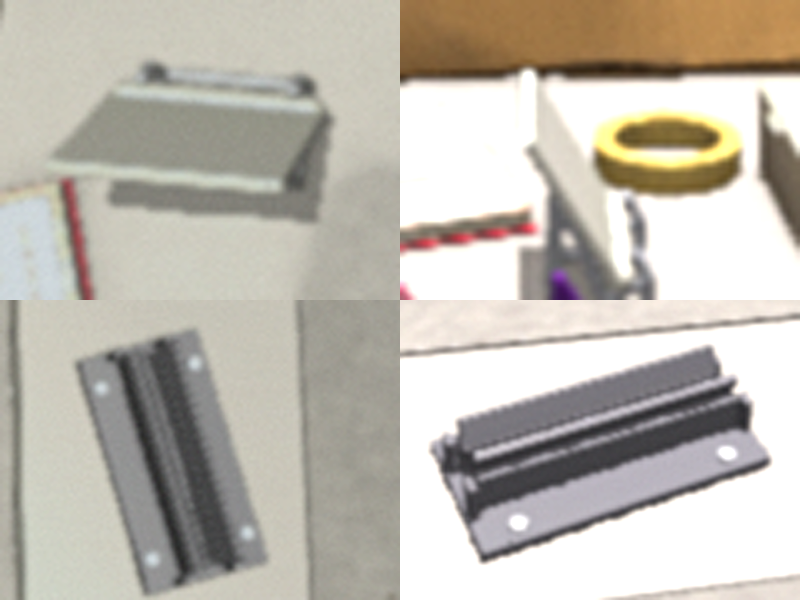

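```bash
python3 - <<'E'
from h import *
L,e1=tri((162.5,205),(296,135));R,e2=tri((220,211.5),(297.3,150));print('top edge',L.round(4),R.round(4),e1,e2,np.linalg.norm(L-R))
for z in(.09,.097,.105):
    l=onz('top',162.5,205,z);r=onz('top',220.5,211.5,z);print(z,l.round(4),r.round(4),np.linalg.norm(l-r),np.degrees(np.arctan2(*(l-r)[:2])))
for z in (.012,.016,.02):
    l=onz('top',181,187,z);r=onz('top',229.5,191.5,z);print('bead',z,l.round(4),r.round(4),np.linalg.norm(l-r))
# rail: base mask
im=cv2.imread('pics/t0.png');g=im.max(2);s=np.zeros_like(g);s[170:270,395:475]=(g[170:270,395:475]<135)*255
s=cv2.morphologyEx(s,cv2.MORPH_CLOSE,np.ones((5,5)));c=max(cv2.findContours(s,0,2)[0],key=cv2.contourArea)
bx=cv2.boxPoints(cv2.minAreaRect(c));print(bx.round(1).tolist())
for q in (bx,[(409,188),(443.5,179),(465.4,249),(428.5,258.5)]):
    P=np.array([onz('top',*p,.008) for p in q]);print(P.round(4),P.mean(0),[np.linalg.norm(P[i]-P[i-1]).round(4) for i in range(4)])
bolts=[(101,387),(195,362),(152,559),(248,533)]
P=np.array([onz('top',385+x*.3,170+(y-300)*.3,.008) for x,y in bolts]);print(P.round(4),P.mean(0))
d=P[1]-P[3];d2=P[0]-P[2];print(np.degrees(np.arctan2(d[1],d[0])),np.degrees(np.arctan2(d2[1],d2[0])))
d=P[0]-P[1];print(np.degrees(np.arctan2(d[1],d[0])))
# bolt in side view, base check
print([tri((385+x*.3,170+(y-300)*.3),(260+(X-400)*.3,255+(Y-300)*.3)) for (x,y),(X,Y) in (((152,559),(0,0)),((101,387),(518,522)),) if X] if 0 else '')
# side-view bolts are the -y side pair: (195? ) 
for (x,y) in bolts: print(proj('side',onz('top',385+x*.3,170+(y-300)*.3,.008)))
print('side bolts',[(260+(X-400)*.3,255+(Y-300)*.3) for X,Y in((518,522),(728,453))])
E
```

```text
top edge [0.5151 0.2941 0.1144] [0.5046 0.1779 0.1119] 0.0009114930844326868 0.00425687653670195 0.11665770612195667
0.09 [0.5184 0.3026 0.09  ] [0.5047 0.1818 0.09  ] 0.1215306285892654 6.483398201796957
0.097 [0.5176 0.3001 0.097 ] [0.504  0.1803 0.097 ] 0.12062648367464174 6.4833982017969785
0.105 [0.5167 0.2973 0.105 ] [0.5032 0.1785 0.105 ] 0.11959317520078606 6.483398201796938
bead 0.012 [0.5686 0.2897 0.012 ] [0.5583 0.1798 0.012 ] 0.11033671976360887
bead 0.016 [0.568  0.2884 0.016 ] [0.5577 0.179  0.016 ] 0.1099035617037715
bead 0.02 [0.5674 0.2872 0.02  ] [0.5571 0.1782 0.02  ] 0.10947040364393425
[[405.70001220703125, 187.3000030517578], [444.5, 175.6999969482422], [466.20001220703125, 248.39999389648438], [427.3999938964844, 260.0]]
[[ 0.5682 -0.2201  0.008 ]
 [ 0.595  -0.3097  0.008 ]
 [ 0.4293 -0.3527  0.008 ]
 [ 0.4037 -0.2647  0.008 ]] [ 0.49904223 -0.28682024  0.008     ] [np.float64(0.1705), np.float64(0.0935), np.float64(0.1712), np.float64(0.0917)]
[[ 0.5665 -0.2276  0.008 ]
 [ 0.5873 -0.3071  0.008 ]
 [ 0.428  -0.3508  0.008 ]
 [ 0.407  -0.2673  0.008 ]] [ 0.49723067 -0.2882167   0.008     ] [np.float64(0.1644), np.float64(0.0821), np.float64(0.1651), np.float64(0.0861)]
[[ 0.5479 -0.2415  0.008 ]
 [ 0.5651 -0.3063  0.008 ]
 [ 0.4311 -0.2727  0.008 ]
 [ 0.4484 -0.3381  0.008 ]] [ 0.49812403 -0.2896824   0.008     ]
15.241346874226664 14.96513186989164
104.85497254886411

[341.70624539 279.20279229]
[358.49401951 302.34885853]
[282.17651359 296.98183117]
[295.18019975 323.50601523]
side bolts [(295.4, 321.6), (358.4, 300.9)]
```

```bash
cat >> h.py <<'E'
from scipy.spatial.transform import Rotation as Ro
def go(pos,xdir,ydir):
    s=ctrl.get_state();R0=Ro.from_quat(s['tcp_rot'])
    x=np.array(xdir)/np.linalg.norm(xdir);y=np.array(ydir,float);y-=x*(x@y);y/=np.linalg.norm(y)
    R=Ro.from_matrix(np.c_[x,y,np.cross(x,y)]);rv=(R*R0.inv()).as_rotvec()
    print('t',round(s['time'],2),'dpos',(np.array(pos)-s['eef_pos']).round(4),'drot',(rv/np.pi).round(4),'deg',np.degrees(np.linalg.norm(rv)).round(1))
E
python3 - <<'E'
from h import *
print(Ro.from_quat(ctrl.get_state()['tcp_rot']).as_matrix().round(3))
zp=np.array([-.497,.0565,.866]);n=[.9936,-.113,0]
T=np.array([.511,.238,.105]);tcp=T-.016*zp
for k in (0,.09):
  for s in(1,-1): print(k,(tcp+k*zp).round(4));go(tcp+k*zp,-zp,s*np.array(n))
print(tri((90,100),(245,130)),[onz('top',90,100,z).round(3) for z in(.1,.2)],[proj('side',onz('top',90,100,z)) for z in(.1,.2,.3)])
E
```

```text
[[-0.001  0.374  0.927]
 [-0.002  0.927 -0.374]
 [-1.    -0.002 -0.   ]]
0 [0.519  0.2371 0.0911]
t 0.1 dpos [ 0.2665 -0.3883 -0.1639] drot [ 0.0917 -0.1544 -0.4038] deg 79.5
0 [0.519  0.2371 0.0911]
t 0.1 dpos [ 0.2665 -0.3883 -0.1639] drot [-0.1645 -0.0981  0.5711] deg 108.4
0.09 [0.4742 0.2422 0.1691]
t 0.1 dpos [ 0.2218 -0.3832 -0.086 ] drot [ 0.0917 -0.1544 -0.4038] deg 79.5
0.09 [0.4742 0.2422 0.1691]
t 0.1 dpos [ 0.2218 -0.3832 -0.086 ] drot [-0.1645 -0.0981  0.5711] deg 108.4
(array([0.52097748, 0.33693908, 0.20519639]), np.float64(0.3503101262089149)) [array([0.741, 0.461, 0.1  ]), array([0.705, 0.409, 0.2  ])] [array([355.77550162, 120.22374184]), array([350.46250968,  95.39004947]), array([344.21360078,  66.181746  ])]
```

>>> {"name": "play_rows", "arguments": {
  "targets": [
    {"delta_pos": [0, 0, 0.16], "delta_rot": [0, 0, 0], "claw": 85},
    {"delta_pos": [0, 0, 0.16], "delta_rot": [0, 0, 0], "claw": 85},
    {"delta_pos": [0, 0, 0.16], "delta_rot": [0, 0, 0], "claw": 85},
    {"delta_pos": [0, 0, 0.16], "delta_rot": [0, 0, 0], "claw": 85},
    {"delta_pos": [0.2, -0.384, 0.1], "delta_rot": [0.092, -0.154, -0.404], "claw": 85},
    {"delta_pos": [0.2, -0.384, 0.1], "delta_rot": [0.092, -0.154, -0.404], "claw": 85},
    {"delta_pos": [0.2, -0.384, 0.1], "delta_rot": [0.092, -0.154, -0.404], "claw": 85},
    {"delta_pos": [0.2, -0.384, 0.1], "delta_rot": [0.092, -0.154, -0.404], "claw": 85},
    {"delta_pos": [0.2, -0.384, 0.1], "delta_rot": [0.092, -0.154, -0.404], "claw": 85},
    {"delta_pos": [0.2, -0.384, 0.1], "delta_rot": [0.092, -0.154, -0.404], "claw": 85},
    {"delta_pos": [0.2, -0.384, 0.1], "delta_rot": [0.092, -0.154, -0.404], "claw": 85},
    {"delta_pos": [0.2, -0.384, 0.1], "delta_rot": [0.092, -0.154, -0.404], "claw": 85},
    {"delta_pos": [0.2, -0.384, 0.1], "delta_rot": [0.092, -0.154, -0.404], "claw": 85},
    {"delta_pos": [0.2, -0.384, 0.1], "delta_rot": [0.092, -0.154, -0.404], "claw": 85},
    {"delta_pos": [0.2, -0.384, 0.1], "delta_rot": [0.092, -0.154, -0.404], "claw": 85},
    {"delta_pos": [0.2, -0.384, 0.1], "delta_rot": [0.092, -0.154, -0.404], "claw": 85},
    {"delta_pos": [0.2, -0.384, 0.1], "delta_rot": [0.092, -0.154, -0.404], "claw": 85},
    {"delta_pos": [0.2, -0.384, 0.1], "delta_rot": [0.092, -0.154, -0.404], "claw": 85}
  ]
}}

```text
time: 1.6
eef_pos: [0.4522, 0.2421, 0.3552]
tcp_rot: [0.631, 0.319, -0.387, 0.591]
contact_force: [-0.2, -0.5, -0.3]
opening: 0.996
```

Pose reached. I'll recompute for a pregrasp 70 mm back along the panel's axis, and measure the side-view panel angle on the raw image.

```bash
python3 - <<'E'
from h import *
print(ctrl.get_state()['qpos'].round(2))
zp=np.array([-.497,.0565,.866]);n=[.9936,-.113,0]
T=np.array([.511,.238,.105]);tcp=T-.016*zp
go(tcp+.065*zp,-zp,n)
for d in (0,.11): print([proj('side',T-d*zp+s*.06*np.array([.113,.9936,0])).round(1) for s in(1,-1)],[proj('top',T-d*zp+s*.06*np.array([.113,.9936,0])).round(1) for s in(1,-1)])
E
```

```text
[ 0.4  -0.34  2.07 -0.3   0.97  0.63]
t 1.6 dpos [ 0.0344 -0.0013 -0.2078] drot [-0.0004 -0.0003 -0.0006] deg 0.1
[array([297. , 137.5]), array([296.4, 152.4])] [array([162.4, 204.5]), array([220.6, 211. ])]
[array([315. , 166.1]), array([316.3, 183.1])] [array([180.6, 185.5]), array([233.1, 191.4])]
```

>>> {"name": "play_rows", "arguments": {
  "targets": [
    {"delta_pos": [0.034, -0.001, -0.208], "delta_rot": [0, 0, 0], "claw": 85},
    {"delta_pos": [0.034, -0.001, -0.208], "delta_rot": [0, 0, 0], "claw": 85},
    {"delta_pos": [0.034, -0.001, -0.208], "delta_rot": [0, 0, 0], "claw": 85},
    {"delta_pos": [0.034, -0.001, -0.208], "delta_rot": [0, 0, 0], "claw": 85},
    {"delta_pos": [0.034, -0.001, -0.208], "delta_rot": [0, 0, 0], "claw": 85},
    {"delta_pos": [0.034, -0.001, -0.208], "delta_rot": [0, 0, 0], "claw": 85},
    {"delta_pos": [0.034, -0.001, -0.208], "delta_rot": [0, 0, 0], "claw": 85},
    {"delta_pos": [0.034, -0.001, -0.208], "delta_rot": [0, 0, 0], "claw": 85}
  ]
}}

```text
time: 2.27
eef_pos: [0.4873, 0.2425, 0.1495]
tcp_rot: [0.632, 0.319, -0.385, 0.592]
contact_force: [0.8, 0.8, 1.2]
opening: 0.992
```

```bash
python3 - <<'E'
from h import *
a=shot('top','t1');b=shot('side','s1')
f=lambda i,x,y,w,h:cv2.convertScaleAbs(cv2.resize(i[y:y+h,x:x+w],(400,400),interpolation=cv2.INTER_CUBIC),alpha=1.5)
cv2.imwrite('pics/c1.png',np.hstack([f(a,140,150,120,120),f(b,250,90,110,110)]))
s=ctrl.get_state();R=Ro.from_quat(s['tcp_rot']).as_matrix()
tip=s['eef_pos']+.025*R[:,0];print(s['eef_pos'],R.round(3))
for p in(tip,s['eef_pos']):print(proj('top',p),proj('side',p))
E
```

```text
[0.48813554 0.2425326  0.15154395] [[ 0.502  0.858 -0.11 ]
 [-0.051 -0.097 -0.994]
 [-0.863  0.505 -0.004]]
[186.13186175 211.47701662] [292.83966302 136.13284614]
[181.97747714 216.77396594] [288.18083695 128.91526209]
```

View pics/c1.png

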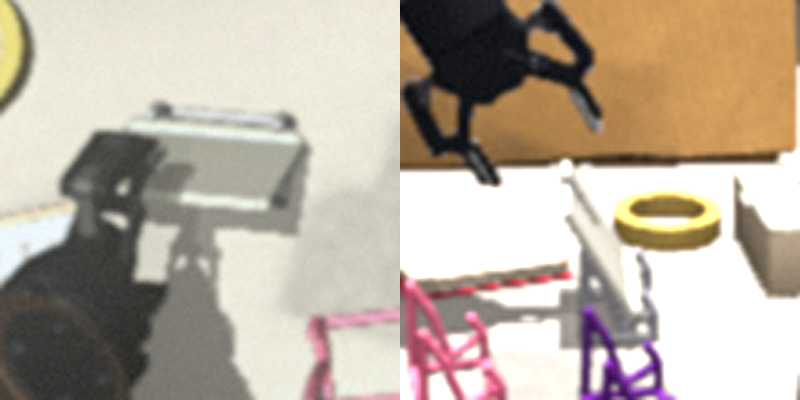

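The panel's upper edge is at side px ≈(296,135)–(297,150). The fingers straddle its line: tips at (277,140) and (305,126), midpoint on the approach axis. Going in.

>>> {"name": "play_rows", "arguments": {
  "targets": [
    {"delta_pos": [0.008, -0.001, -0.014], "delta_rot": [0, 0, 0], "claw": 85},
    {"delta_pos": [0.016, -0.003, -0.028], "delta_rot": [0, 0, 0], "claw": 85},
    {"delta_pos": [0.023, -0.004, -0.042], "delta_rot": [0, 0, 0], "claw": 85},
    {"delta_pos": [0.031, -0.005, -0.056], "delta_rot": [0, 0, 0], "claw": 85},
    {"delta_pos": [0.031, -0.005, -0.056], "delta_rot": [0, 0, 0], "claw": 85},
    {"delta_pos": [0.031, -0.005, -0.056], "delta_rot": [0, 0, 0], "claw": 85}
  ]
}}

```text
time: 2.87
eef_pos: [0.5203, 0.238, 0.0979]
tcp_rot: [0.634, 0.318, -0.383, 0.592]
contact_force: [-1.2, 0.2, 1.1]
opening: 0.998
```

```bash
python3 - <<'E'
from h import *
a=shot('top','t2');b=shot('side','s2')
f=lambda i,x,y,w,h:cv2.convertScaleAbs(cv2.resize(i[y:y+h,x:x+w],(400,400),interpolation=cv2.INTER_CUBIC),alpha=1.5)
cv2.imwrite('pics/c2.png',np.hstack([f(a,140,150,100,100),f(b,260,110,80,80)]))
s=ctrl.get_state();print(s['eef_pos'],s['contact_force'])
E
```

```text
[0.52016125 0.23816743 0.09820976] [-0.16844965 -0.53599965 -0.14144385]
```

View pics/c2.png

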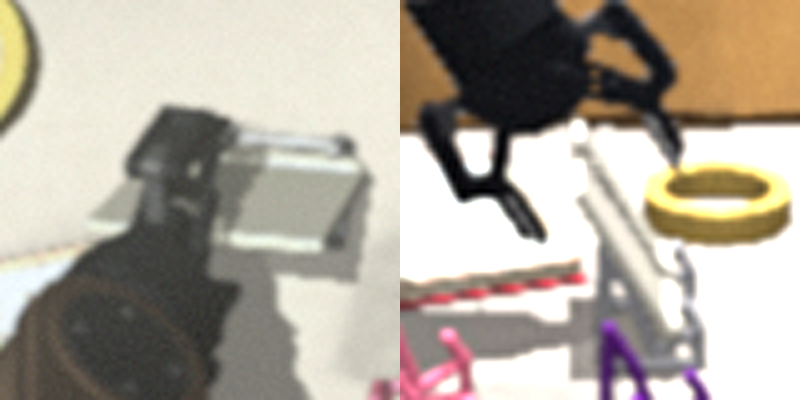

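Both fingers bracket the panel, tips at side px (288,158) and (316,144), about 40 mm down its free part. Closing.

>>> {"name": "play_rows", "arguments": {
  "targets": [
    {"delta_pos": [0, 0, 0], "delta_rot": [0, 0, 0], "claw": 0},
    {"delta_pos": [0, 0, 0], "delta_rot": [0, 0, 0], "claw": 0},
    {"delta_pos": [0, 0, 0], "delta_rot": [0, 0, 0], "claw": 0},
    {"delta_pos": [0, 0, 0], "delta_rot": [0, 0, 0], "claw": 0},
    {"delta_pos": [0, 0, 0], "delta_rot": [0, 0, 0], "claw": 0},
    {"delta_pos": [0, 0, 0], "delta_rot": [0, 0, 0], "claw": 0},
    {"delta_pos": [0, 0, 0], "delta_rot": [0, 0, 0], "claw": 0},
    {"delta_pos": [0, 0, 0], "delta_rot": [0, 0, 0], "claw": 0},
    {"delta_pos": [0, 0, 0], "delta_rot": [0, 0, 0], "claw": 0},
    {"delta_pos": [0, 0, 0], "delta_rot": [0, 0, 0], "claw": 0},
    {"delta_pos": [0, 0, 0], "delta_rot": [0, 0, 0], "claw": 0},
    {"delta_pos": [0, 0, 0], "delta_rot": [0, 0, 0], "claw": 0}
  ],
  "newtons": 60
}}

```text
time: 3.97
eef_pos: [0.5197, 0.2382, 0.0979]
tcp_rot: [0.634, 0.318, -0.383, 0.592]
contact_force: [-4.6, 0.3, 2.3]
opening: 0.085
```

>>> {"name": "play_rows", "arguments": {
  "targets": [
    {"delta_pos": [0, 0, 0], "delta_rot": [0, 0, 0], "claw": 0},
    {"delta_pos": [0, 0, 0], "delta_rot": [0, 0, 0], "claw": 0},
    {"delta_pos": [-0.008, 0.001, 0.014], "delta_rot": [0, 0, 0], "claw": 0},
    {"delta_pos": [-0.016, 0.002, 0.028], "delta_rot": [0, 0, 0], "claw": 0},
    {"delta_pos": [-0.024, 0.003, 0.042], "delta_rot": [0, 0, 0], "claw": 0},
    {"delta_pos": [-0.032, 0.004, 0.056], "delta_rot": [0, 0, 0], "claw": 0},
    {"delta_pos": [-0.04, 0.005, 0.07], "delta_rot": [0, 0, 0], "claw": 0},
    {"delta_pos": [-0.048, 0.006, 0.084], "delta_rot": [0, 0, 0], "claw": 0},
    {"delta_pos": [-0.056, 0.007, 0.098], "delta_rot": [0, 0, 0], "claw": 0},
    {"delta_pos": [-0.063, 0.008, 0.11], "delta_rot": [0, 0, 0], "claw": 0},
    {"delta_pos": [-0.063, 0.008, 0.14], "delta_rot": [0, 0, 0], "claw": 0},
    {"delta_pos": [-0.063, 0.008, 0.18], "delta_rot": [0, 0, 0], "claw": 0},
    {"delta_pos": [-0.063, 0.008, 0.2], "delta_rot": [0, 0, 0], "claw": 0},
    {"delta_pos": [-0.063, 0.008, 0.2], "delta_rot": [0, 0, 0], "claw": 0}
  ],
  "newtons": 110
}}

```text
time: 5.13
eef_pos: [0.4595, 0.2471, 0.3057]
tcp_rot: [0.638, 0.315, -0.378, 0.592]
contact_force: [1.4, 1.4, -0.5]
opening: 0.075
```

```bash
python3 - <<'E'
from h import *
n=np.radians(-75)
# above rail: TCP ~ origin + 110-16..; bead clear above jaws
go([.498,-.289,.25],[0,0,-1],[np.cos(n),np.sin(n),0])
print(ctrl.get_state()['qpos'].round(2),ctrl.get_state()['contact_force'])
E
```

```text
t 5.13 dpos [ 0.0385 -0.5361 -0.0557] drot [ 0.1165  0.142  -0.3708] deg 74.5
[ 0.41 -0.3   2.13 -0.33  0.85  0.68] [ 1.38091549  1.36350162 -0.4782369 ]
```

>>> {"name": "play_rows", "arguments": {
  "targets": [
    {"delta_pos": [0.002, -0.035, 0], "delta_rot": [0.008, 0.009, -0.024], "claw": 0},
    {"delta_pos": [0.006, -0.07, 0], "delta_rot": [0.016, 0.019, -0.05], "claw": 0},
    {"delta_pos": [0.008, -0.11, 0], "delta_rot": [0.024, 0.029, -0.076], "claw": 0},
    {"delta_pos": [0.01, -0.15, 0], "delta_rot": [0.032, 0.04, -0.103], "claw": 0},
    {"delta_pos": [0.013, -0.19, 0], "delta_rot": [0.041, 0.05, -0.13], "claw": 0},
    {"delta_pos": [0.016, -0.23, 0], "delta_rot": [0.05, 0.061, -0.16], "claw": 0},
    {"delta_pos": [0.019, -0.27, 0], "delta_rot": [0.059, 0.072, -0.188], "claw": 0},
    {"delta_pos": [0.022, -0.31, 0], "delta_rot": [0.068, 0.083, -0.216], "claw": 0},
    {"delta_pos": [0.025, -0.35, 0], "delta_rot": [0.077, 0.094, -0.244], "claw": 0},
    {"delta_pos": [0.028, -0.39, 0], "delta_rot": [0.085, 0.104, -0.272], "claw": 0},
    {"delta_pos": [0.031, -0.43, 0], "delta_rot": [0.094, 0.114, -0.298], "claw": 0},
    {"delta_pos": [0.034, -0.47, -0.01], "delta_rot": [0.103, 0.125, -0.327], "claw": 0},
    {"delta_pos": [0.037, -0.51, -0.03], "delta_rot": [0.11, 0.134, -0.35], "claw": 0},
    {"delta_pos": [0.0385, -0.536, -0.055], "delta_rot": [0.1165, 0.142, -0.371], "claw": 0},
    {"delta_pos": [0.0385, -0.536, -0.055], "delta_rot": [0.1165, 0.142, -0.371], "claw": 0},
    {"delta_pos": [0.0385, -0.536, -0.055], "delta_rot": [0.1165, 0.142, -0.371], "claw": 0},
    {"delta_pos": [0.0385, -0.536, -0.055], "delta_rot": [0.1165, 0.142, -0.371], "claw": 0}
  ]
}}

```text
time: 6.55
eef_pos: [0.4977, -0.2888, 0.2492]
tcp_rot: [-0.701, -0.092, 0.702, -0.091]
contact_force: [0.5, 0.6, -0.9]
opening: 0.079
```

```bash
python3 - <<'E'
from h import *
a=shot('top','t3');b=shot('side','s3')
f=lambda i,x,y,w,h:cv2.convertScaleAbs(cv2.resize(i[y:y+h,x:x+w],(400,400),interpolation=cv2.INTER_CUBIC),alpha=1.5)
cv2.imwrite('pics/c3.png',np.hstack([f(a,370,150,130,130),f(b,230,160,190,190)]))
n=np.radians(-75);go([.498,-.289,.25],[0,0,-1],[np.cos(n),np.sin(n),0]);print(ctrl.get_state()['eef_pos'])
E
```

```text
t 6.65 dpos [-0.0004 -0.0008 -0.0017] drot [ 0.0004  0.0005 -0.0002] deg 0.1
[ 0.49839609 -0.28818799  0.2517154 ]
```

View pics/c3.png

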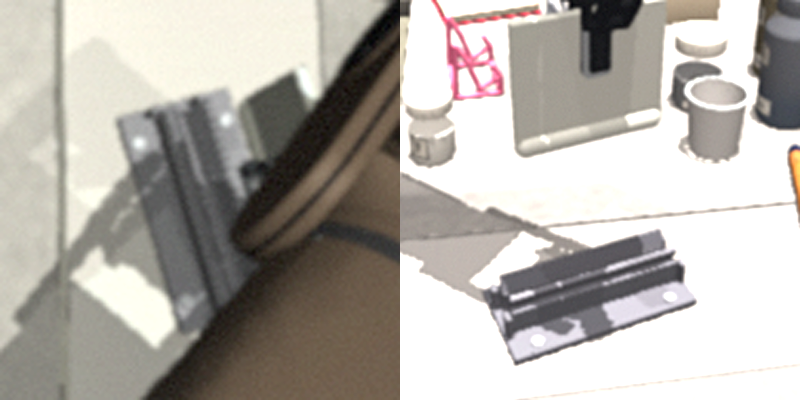

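```bash
python3 - <<'E'
from h import *
s=ctrl.get_state();p=s['eef_pos'];M=Ro.from_quat(s['tcp_rot']).as_matrix();n=M[:,1];print(M.round(3))
w=np.array([-n[1],n[0],0]);w/=np.linalg.norm(w)
px=lambda X,Y:(230+(X-400)*.475,160+Y*.475)
def hit(X,Y,off):
    o,d=ray('side',*px(X,Y));q=o+d*((p+off-o)@n)/(d@n);return ((q-p)@w).round(4),(q-p)[2].round(4)
far=-1 if n[1]>0 else 1   # toward camera (-y)
c=n*far
print('top L,R',hit(511,22,c*.004),hit(662,0,c*.004))
print('bead under L,R (subtract .0012)',hit(520,153,c*.0044),hit(660,130,c*.0044))
print('tip',hit(597,75,c*.01))
# rail jaw tops check in side: mouth
r=np.array([np.cos(np.radians(15)),np.sin(np.radians(15)),0]);
for k in(-.075,.075): print('jaw top -y',proj('side',[.498,-.289,.045]+r*k+np.array([.2588,-.9659,0])*.012).round(1))
E
```

```text
[[ 0.002  0.259 -0.966]
 [-0.001 -0.966 -0.259]
 [-1.     0.002 -0.001]]
top L,R (np.float64(-0.0611), np.float64(0.0239)) (np.float64(0.0526), np.float64(0.0209))
bead under L,R (subtract .0012) (np.float64(-0.0589), np.float64(-0.0808)) (np.float64(0.057), np.float64(-0.0901))
tip (np.float64(-0.0007), np.float64(-0.0259))
jaw top -y [281.7 300.6]
jaw top -y [360.9 276.6]
```

```bash
cat > tilt.py <<'E'
from h import *
def tilt(f,rows0,rows1,cols,dz):
    s=ctrl.get_state();p=s['eef_pos'];M=Ro.from_quat(s['tcp_rot']).as_matrix();n=M[:,1]
    w=np.array([-n[1],n[0],0]);w/=np.linalg.norm(w);c=-n*np.sign(n[1])
    g=cv2.GaussianBlur(cv2.cvtColor(cv2.imread(f),6),(3,3),0).astype(float)
    out=[]
    for u in range(*cols):
        r0=int(rows0+(rows1-rows0)*(u-cols[0])/(cols[1]-cols[0]))
        d=np.abs(np.diff(g[r0-6:r0+7,u]));k=d.argmax();
        v=r0-6+k+.5
        o,dd=ray('side',u,v);q=o+dd*((p+c*dz-o)@n)/(dd@n);out.append([(q-p)@w,(q-p)[2]])
    out=np.array(out);f=np.polyfit(*out.T,1)
    r=out[:,1]-np.polyval(f,out[:,0]);k=abs(r)<.003;f=np.polyfit(*out[k].T,1)
    print('slope deg',np.degrees(np.arctan(f[0])).round(2),'z at 0',f[1].round(4),'rms',r[k].std().round(4),k.sum(),len(k))
E
python3 - <<'E'
from tilt import *
tilt('pics/s3.png',232,222.5,(291,350),.0044)
tilt('pics/s3.png',170,165,(286,308),.004)
tilt('pics/s3.png',170-4.2,161,(335,352),.004)
im=cv2.imread('pics/s3.png')[150:245,275:365];cv2.imwrite('pics/c4.png',cv2.convertScaleAbs(cv2.resize(im,None,fx=6,fy=6,interpolation=cv2.INTER_CUBIC),alpha=1.2))
E
```

```text
slope deg 0.25 z at 0 -0.0852 rms 0.0005 59 59
slope deg 11.78 z at 0 0.0378 rms 0.0017 10 22
slope deg 33.67 z at 0 -0.0026 rms 0.0018 5 17
```

View pics/c4.png

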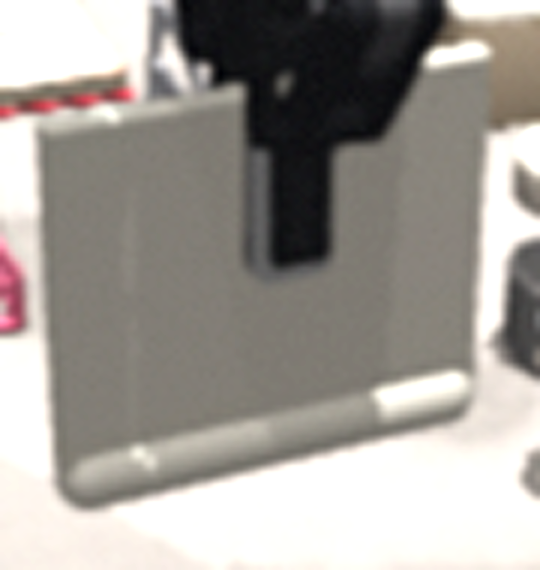

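Panel held level (bead slope 0.25°), centred on the TCP, with the bead underside about 88 mm below the TCP. Descending to just above the mouth.

>>> {"name": "play_rows", "arguments": {
  "targets": [
    {"delta_pos": [0, -0.001, -0.03], "delta_rot": [0, 0, 0], "claw": 0},
    {"delta_pos": [0, -0.001, -0.06], "delta_rot": [0, 0, 0], "claw": 0},
    {"delta_pos": [0, -0.001, -0.085], "delta_rot": [0, 0, 0], "claw": 0},
    {"delta_pos": [0, -0.001, -0.1], "delta_rot": [0, 0, 0], "claw": 0},
    {"delta_pos": [0, -0.001, -0.1], "delta_rot": [0, 0, 0], "claw": 0},
    {"delta_pos": [0, -0.001, -0.1], "delta_rot": [0, 0, 0], "claw": 0}
  ]
}}

```text
time: 7.15
eef_pos: [0.4988, -0.2882, 0.1527]
tcp_rot: [0.702, 0.092, -0.7, 0.094]
contact_force: [0.0, -0.2, -1.2]
opening: 0.078
```

```bash
python3 - <<'E'
from h import *
a=shot('top','t4');b=shot('side','s4')
f=lambda i,x,y,w,h:cv2.convertScaleAbs(cv2.resize(i[y:y+h,x:x+w],(400,400),interpolation=cv2.INTER_CUBIC),alpha=1.6)
cv2.imwrite('pics/c5.png',np.hstack([f(a,390,150,100,100),f(b,255,220,130,130)]))
s=ctrl.get_state();p=s['eef_pos'];print(p,s['contact_force'])
r=np.array([np.cos(np.radians(15)),np.sin(np.radians(15)),0])
for z in(-.088,.022):print('panel ends',[(np.array(proj('top',p+r*k+[0,0,z]))-[390,150])*4 for k in(-.06,.06)])
print('mouth',[(proj('top',np.array([.498,-.2892,.045])+r*k)-[390,150])*4 for k in(-.075,.075)])
E
```

```text
[ 0.49976095 -0.28951856  0.15461802] [ 0.14147553 -0.01625721 -1.47275554]
panel ends [array([249.35666516, 367.67493438]), array([183.72095841, 151.33884494])]
panel ends [array([316.92030218, 359.08722759]), array([241.9359429 , 115.68178342])]
mouth [array([245.50741501, 399.30513386]), array([165.41645651, 134.54609628])]
```

View pics/c5.png

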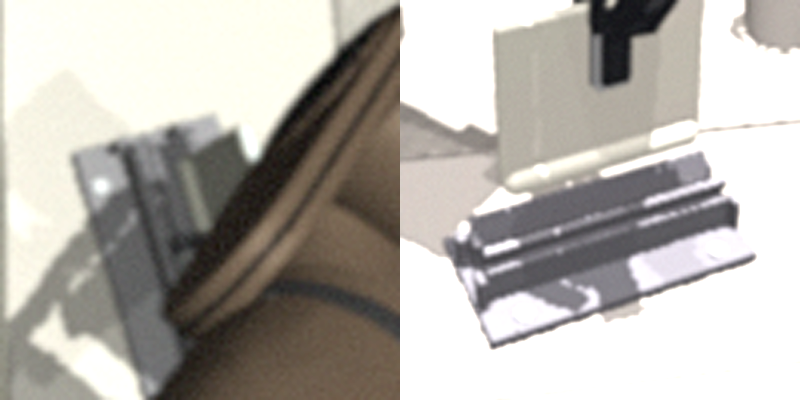

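```bash
python3 - <<'E'
from h import *
def ov(f,x,y,w,cam,lines,k=8):
    im=cv2.imread(f)[y:y+w,x:x+w];im=cv2.convertScaleAbs(cv2.resize(im,(400,400),interpolation=cv2.INTER_CUBIC),alpha=2);k=400/w;o=im.copy()
    for a,b,c in lines:
        p,q=[tuple(int(t) for t in (proj(cam,s)-[x-.5,y-.5])*k) for s in(a,b)];cv2.line(o,p,q,c,1)
    return np.hstack([im,o])
r=np.array([np.cos(np.radians(15)),np.sin(np.radians(15)),0]);v=np.array([-r[1],r[0],0]);C=np.array([.498,-.2892,0])
col=[(0,0,255),(0,255,0),(255,0,0)]
L=[]
for d,z,c in((.012,.045,0),(-.012,.045,0),(.043,.008,1),(-.043,.008,1)):
    h=.075 if c==0 else .083;L.append((C+v*d+r*-h+[0,0,z],C+v*d+r*h+[0,0,z],col[c]))
A=ov('pics/t0.png',395,175,75,'top',L)[:300]
B=ov('pics/s0.png',265,260,110,'side',L)[30:300]
cv2.imwrite('pics/c6.png',np.vstack([A,B]))
E
```

```text
(no output)
```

View pics/c6.png

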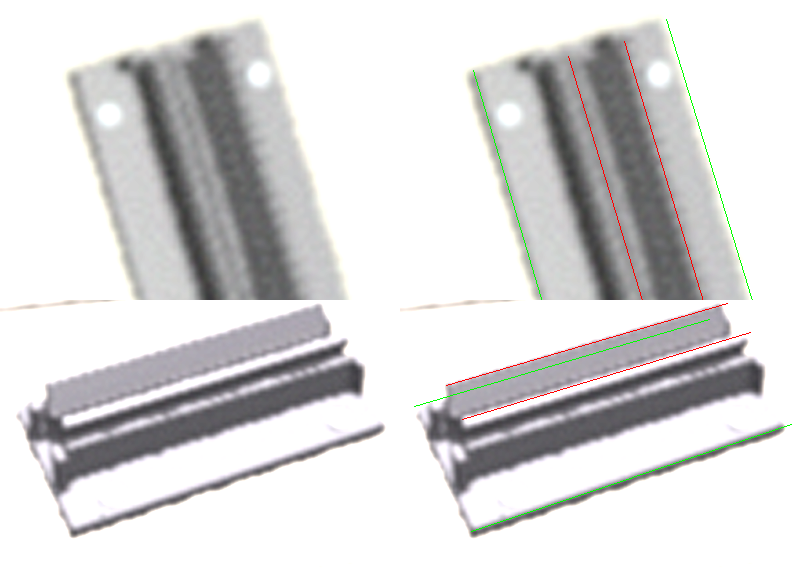

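The rail overlay fits within about 2 mm, inside the mouth's ±3 mm capture. Lowering in steps.

>>> {"name": "play_rows", "arguments": {
  "targets": [
    {"delta_pos": [-0.001, 0.0005, -0.007], "delta_rot": [0, 0, 0], "claw": 0},
    {"delta_pos": [-0.001, 0.0005, -0.014], "delta_rot": [0, 0, 0], "claw": 0},
    {"delta_pos": [-0.001, 0.0005, -0.02], "delta_rot": [0, 0, 0], "claw": 0},
    {"delta_pos": [-0.001, 0.0005, -0.024], "delta_rot": [0, 0, 0], "claw": 0},
    {"delta_pos": [-0.001, 0.0005, -0.024], "delta_rot": [0, 0, 0], "claw": 0}
  ],
  "newtons": 120
}}

```text
time: 7.67
eef_pos: [0.498, -0.2884, 0.129]
tcp_rot: [0.702, 0.092, -0.7, 0.094]
contact_force: [-0.5, 0.4, -2.0]
opening: 0.077
```

>>> {"name": "play_rows", "arguments": {
  "targets": [
    {"delta_pos": [0, 0, -0.003], "delta_rot": [0, 0, 0], "claw": 0},
    {"delta_pos": [0, 0, -0.006], "delta_rot": [0, 0, 0], "claw": 0},
    {"delta_pos": [0, 0, -0.006], "delta_rot": [0, 0, 0], "claw": 0}
  ]
}}

```text
time: 7.92
eef_pos: [0.4975, -0.2882, 0.122]
tcp_rot: [0.702, 0.092, -0.7, 0.094]
contact_force: [-0.4, 0.8, -0.5]
opening: 0.079
```

>>> {"name": "play_rows", "arguments": {
  "targets": [
    {"delta_pos": [0, 0, -0.002], "delta_rot": [0, 0, 0], "claw": 0},
    {"delta_pos": [0, 0, -0.004], "delta_rot": [0, 0, 0], "claw": 0},
    {"delta_pos": [0, 0, -0.004], "delta_rot": [0, 0, 0], "claw": 0}
  ]
}}

```text
time: 8.17
eef_pos: [0.4973, -0.2878, 0.1175]
tcp_rot: [0.701, 0.093, -0.701, 0.093]
contact_force: [-0.4, 0.2, -1.3]
opening: 0.075
```

>>> {"name": "play_rows", "arguments": {
  "targets": [
    {"delta_pos": [0, 0, -0.002], "delta_rot": [0, 0, 0], "claw": 0},
    {"delta_pos": [0, 0, -0.004], "delta_rot": [0, 0, 0], "claw": 0},
    {"delta_pos": [0, 0, -0.004], "delta_rot": [0, 0, 0], "claw": 0}
  ]
}}

```text
time: 8.42
eef_pos: [0.4976, -0.288, 0.1141]
tcp_rot: [0.702, 0.092, -0.7, 0.093]
contact_force: [-0.8, 1.1, 2.5]
opening: 0.077
```

>>> {"name": "play_rows", "arguments": {
  "targets": [
    {"delta_pos": [0, 0, -0.002], "delta_rot": [0, 0, 0], "claw": 0},
    {"delta_pos": [0, 0, -0.004], "delta_rot": [0, 0, 0], "claw": 0},
    {"delta_pos": [0, 0, -0.004], "delta_rot": [0, 0, 0], "claw": 0}
  ]
}}

```text
time: 8.67
eef_pos: [0.4985, -0.2888, 0.1124]
tcp_rot: [0.702, 0.092, -0.7, 0.094]
contact_force: [-1.1, 1.5, 7.6]
opening: 0.074
```

>>> {"name": "play_rows", "arguments": {
  "targets": [
    {"delta_pos": [0, 0, -0.002], "delta_rot": [0, 0, 0], "claw": 0},
    {"delta_pos": [0, 0, -0.004], "delta_rot": [0, 0, 0], "claw": 0},
    {"delta_pos": [0, 0, -0.005], "delta_rot": [0, 0, 0], "claw": 0}
  ]
}}

```text
time: 8.92
eef_pos: [0.4992, -0.2892, 0.1087]
tcp_rot: [0.702, 0.091, -0.699, 0.094]
contact_force: [-0.7, 1.5, 3.8]
opening: 0.079
```

>>> {"name": "play_rows", "arguments": {
  "targets": [
    {"delta_pos": [0, 0, -0.002], "delta_rot": [0, 0, 0], "claw": 0},
    {"delta_pos": [0, 0, -0.004], "delta_rot": [0, 0, 0], "claw": 0},
    {"delta_pos": [0, 0, -0.005], "delta_rot": [0, 0, 0], "claw": 0}
  ]
}}

```text
time: 9.17
eef_pos: [0.4992, -0.289, 0.1033]
tcp_rot: [0.703, 0.091, -0.699, 0.094]
contact_force: [-0.5, 2.7, 1.4]
opening: 0.072
```

>>> {"name": "play_rows", "arguments": {
  "targets": [
    {"delta_pos": [0, 0, -0.002], "delta_rot": [0, 0, 0], "claw": 0},
    {"delta_pos": [0, 0, -0.004], "delta_rot": [0, 0, 0], "claw": 0},
    {"delta_pos": [0, 0, -0.004], "delta_rot": [0, 0, 0], "claw": 0}
  ]
}}

```text
time: 9.42
eef_pos: [0.4983, -0.2883, 0.0972]
tcp_rot: [0.702, 0.092, -0.7, 0.094]
contact_force: [2.0, 0.6, -5.7]
opening: 0.072
```

>>> {"name": "play_rows", "arguments": {
  "targets": [
    {"delta_pos": [0, 0, -0.001], "delta_rot": [0, 0, 0], "claw": 0},
    {"delta_pos": [0, 0, -0.003], "delta_rot": [0, 0, 0], "claw": 0},
    {"delta_pos": [0, 0, -0.003], "delta_rot": [0, 0, 0], "claw": 0}
  ]
}}

```text
time: 9.67
eef_pos: [0.498, -0.2882, 0.0938]
tcp_rot: [0.702, 0.092, -0.7, 0.093]
contact_force: [-0.3, 1.5, -2.1]
opening: 0.078
```

>>> {"name": "play_rows", "arguments": {
  "targets": [
    {"delta_pos": [0, 0, -0.001], "delta_rot": [0, 0, 0], "claw": 0},
    {"delta_pos": [0, 0, -0.003], "delta_rot": [0, 0, 0], "claw": 0},
    {"delta_pos": [0, 0, -0.003], "delta_rot": [0, 0, 0], "claw": 0}
  ]
}}

```text
time: 9.92
eef_pos: [0.4986, -0.2884, 0.0933]
tcp_rot: [0.702, 0.092, -0.7, 0.093]
contact_force: [-2.7, 4.1, 8.7]
opening: 0.075
```

>>> {"name": "play_rows", "arguments": {
  "targets": [
    {"delta_pos": [0, 0, -0.003], "delta_rot": [0, 0, 0], "claw": 0},
    {"delta_pos": [0, 0, -0.005], "delta_rot": [0, 0, 0], "claw": 0},
    {"delta_pos": [0, 0, -0.005], "delta_rot": [0, 0, 0], "claw": 0},
    {"delta_pos": [0, 0, -0.005], "delta_rot": [0, 0, 0], "claw": 0}
  ]
}}

```text
time: 10.25
eef_pos: [0.4989, -0.2888, 0.0932]
tcp_rot: [-0.701, -0.093, 0.701, -0.093]
contact_force: [-8.3, 6.4, 20.8]
opening: 0.077
```

>>> {"name": "play_rows", "arguments": {
  "targets": [
    {"delta_pos": [-0.001, 0.001, -0.006], "delta_rot": [0, 0, 0], "claw": 0},
    {"delta_pos": [-0.001, 0.001, -0.007], "delta_rot": [0, 0, 0], "claw": 0},
    {"delta_pos": [-0.001, 0.001, -0.007], "delta_rot": [0, 0, 0], "claw": 0},
    {"delta_pos": [-0.001, 0.001, -0.007], "delta_rot": [0, 0, 0], "claw": 0}
  ]
}}

```text
time: 10.58
eef_pos: [0.4989, -0.2888, 0.0932]
tcp_rot: [-0.7, -0.093, 0.701, -0.093]
contact_force: [-10.0, 7.2, 28.7]
opening: 0.076
```

```bash
python3 - <<'E'
from h import *
b=shot('side','s5');a=shot('top','t5');s=ctrl.get_state();p=s['eef_pos'];print(s['time'],p,s['contact_force'],s['wrist_torque'],s['opening'])
print(Ro.from_quat(s['tcp_rot']).as_matrix().round(3))
f=lambda i,x,y,w,h:cv2.convertScaleAbs(cv2.resize(i[y:y+h,x:x+w],(w*400//h,400),interpolation=cv2.INTER_CUBIC),alpha=1.5)
cv2.imwrite('pics/c7.png',f(b,225,190,200,140))
r=np.array([np.cos(np.radians(15)),np.sin(np.radians(15)),0])
print([((proj('side',np.array([.498,-.2886,.118])+r*k)-[225,190])*400/140).round() for k in(-.06,.06)])
E
```

```text
10.6833 [ 0.49893902 -0.28881016  0.09319718] [-10.36408158   8.66523972  28.32142749] [ 1.80427408  2.24987378 -0.06667656] 0.07472892718414255
[[-0.002  0.261 -0.965]
 [-0.    -0.965 -0.261]
 [-1.    -0.     0.002]]
[array([175., 197.]), array([364., 148.])]
```

View pics/c7.png

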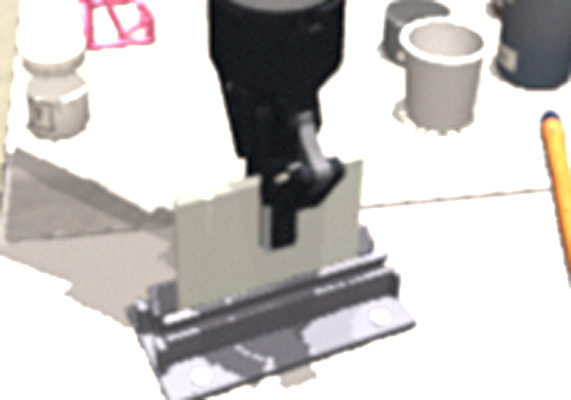

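```bash
python3 - <<'E'
from h import *
s=ctrl.get_state();p=s['eef_pos'];n=np.radians(15)
r=np.array([np.cos(n),np.sin(n),0]);v=np.array([-r[1],r[0],0]);x0,y0=270,235
im=cv2.convertScaleAbs(cv2.resize(cv2.imread('pics/s5.png')[y0:y0+95,x0:x0+110],(770,665),interpolation=cv2.INTER_CUBIC),alpha=1.5)[:590]
C=np.array([.498,-.2886,0])-v*.004
P=[C+r*-.06+[0,0,.045],C+r*-.06+[0,0,.118],C+r*.06+[0,0,.118],C+r*.06+[0,0,.045]]
q=np.array([(proj('side',a)-[x0-.5,y0-.5])*7 for a in P]).astype(np.int32)
cv2.polylines(im,[q],False,(0,0,255),1)
for d in(.012,-.012):
    a,b=[tuple(int(t) for t in (proj('side',np.array([.498,-.2892,.045])+v*d+r*k)-[x0-.5,y0-.5])*7) for k in(-.075,.075)];cv2.line(im,a,b,(0,200,0),1)
cv2.imwrite('pics/c8.png',im)
E
```

```text
(no output)
```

View pics/c8.png

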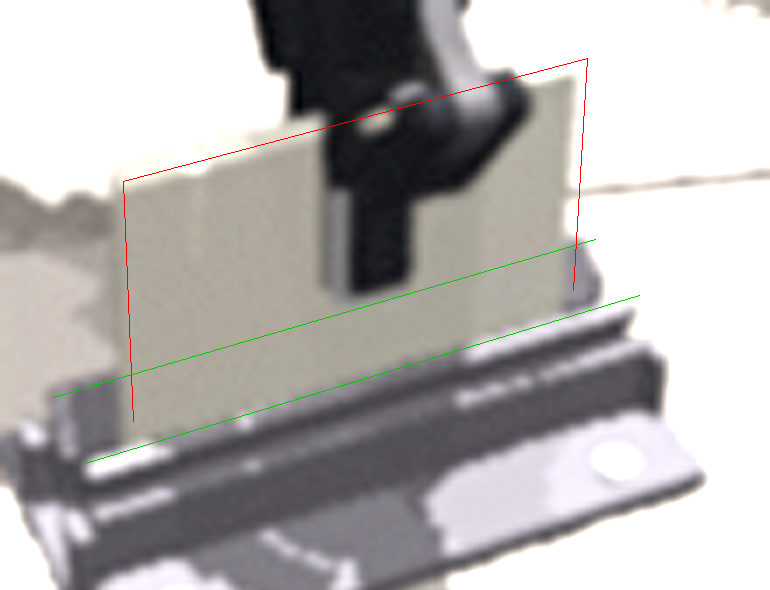

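The panel stands seated in the closed jaws, parallel to the lips, with the height above the lip equal to the home value at both ends (within ~1 mm). The press is steady at 28 N, so I'm handing in.

```bash
python3 -c "
from h import *
print(ctrl.sign_off());s=ctrl.get_state();print(s['time'],s['contact_force'],s['eef_pos'])"
```

```text
the job is handed in; nothing more can be done
None
the job is handed in; nothing more can be done
```

The panel is out of the rack, upright in the middle of the clip rail, and pressed down through the jaws onto the channel floor. I handed the job in at about 10.7 s with the gripper still holding it.

**Press:** the last reading was 28 N downward. The grip is set to 120 N, and the opening reads about 6.5 mm on the 8 mm plate.

**Snap and seating:** the highest upward force I sampled on the way in was 7.6 N, below the 10 to 20 N expected, probably because I only read it between steps. It then fell to −5.7 N and rose again at a hard stop at TCP height 0.093 m. In the last side picture the panel's height above the jaw lips matches the fully-home value within about 1 mm at both ends. I could not read the jaw joints directly.

**Disagreements:**
- About 13 N of sideways force remained while pressing, and moving the target 1 mm sideways did not reduce it.
- The rail and panel edges sat 1 to 3 pixels off their predicted places in the side view, about what calibration error gives.
- The panel is about 2.5 mm off the rail's middle along its length.

**Bystanders:** the arm's path kept clear of the jars and the cup. Those in the late side crop look undisturbed, but I did not measure them.

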